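Probe the seam of a shelf beam, then hang the probe up

ROBOT

A 7-joint arm with a two-finger parallel gripper is mounted at the origin on the work surface. World frame = base frame: x ahead of the robot, y to its left, z up, the work surface at z = 0. Lengths are in mm, angles in degrees, forces in N, time in s.
With the tool pointing down it reaches from about 425 to 950 mm from the base axis. Payload 16.7 kg.
Tool frame: the origin (TCP) lies midway between the tips of the shut fingers; the grasp point (between the pads) lies 19 mm behind it; z points along the fingers, y is the line along which they close (so a half turn about z gives the same grasp; the last joint's range is limited). The gripper opens to 94 mm and grips with 3 to 60 N. Pads are 16 mm wide; open, the fingers measure 119 mm over their backs; the gripper's body (75 mm by 177 mm) begins 78 mm behind the grasp point.
Start: joints at [68.612, 24.414, 4.234, 92.017, -1.954, 63.644, -3.845], TCP at [149.778, -658.134, 205.467] pointing down, gripper open.
Joint ranges: [-163.25, 163.25], [-28.42, 122.38], [-70.27, 78.77], [12.13, 141.07], [-58.53, 238.53], [9.26, 117.41], [-156.51, 156.51]. Speed limits (degrees/s): [108.29, 108.29, 136.94, 136.94, 172.46, 172.46, 172.46].

INTERFACE

Orientations are given as [roll, pitch, yaw] about the fixed x, y, z axes, in that order (R = Rz(yaw) Ry(pitch) Rx(roll)).
In Python, from bench import manip, optics gives the robot as it stands. The module is installed in compiled form; this text tells all that it offers.
- The arm moves only by the shell command python3 -m inch 'ROWS' [FORCE]. ROWS is text: rows parted by semicolons, each of 7 numbers parted by spaces: the shift along the tool's x, y, z as a fraction of full scale, then the turn, a rotation vector about the tool's x, y, z as a fraction of full scale, then the opening, from 0 (shut) to 1 (fully open). A call has exactly 5 rows; each row shifts and turns the commanded pose from where the row before left it, along the tool's axes as they then stand; what a row does not reach is not made up. Full scale, the value 1, is 75 cm for a shift and pi/4 rad for a turn. A row lasts 1/12 s, in which the tool goes at most 41.7 mm and 7.16 degrees, less where a joint would pass 70% of its speed; a pose out of reach is approached as far as the arm can. A call with a number of a shift or a turn outside -1 to 1 is refused whole. A call with a gripper value outside its range is refused whole. The fingers move at their own pace and stop on an object; FORCE is the grip in N (left out, the last holds). Time passes only in rows, so rows that do not move let the fingers close, or fill a call up. It gives the time, the measured TCP pose, the force, the opening and the grip force at its end, in the units of the state.
- manip.get_state(): the state, without advancing time (a new reading comes with each control period).
- optics.capture(name): name is "scene" or "top"; returns a dict with "img" (480x640x3 uint8, red, green, blue), "intrinsics" (3x3 intrinsics, pixels), "eye" and "attitude" of the camera in the world. Camera axes: x right, y up, looking along -z (the intrinsics and any distortion apply to the point x, -y, -z); pixel columns grow to the right and rows downward; lengths in mm; the calibration is good to about 2 mm. A picture is of the moment at which its call begins. There is no depth.
- manip.hand_in(): hands the job in; it is judged then, once.
The state is a dict: "t": time; "joints": joint angles; "qd": joint speeds; "effort": joint torques, N m; "ee_pos": TCP position; "tool_rot": TCP orientation; "wrist_force": force on the tool from outside, world axes, zero at the start; "ft_torque": the same for the moment, N m; "width": finger opening in mm; "finger_force": force on a finger pad.
Only numpy, scipy, OpenCV 4.12 (cv2) and the standard library are available. Lean on these libraries where they do the work, as an engineer would, in place of code of your own. Each camera call takes 0.05 s, during which the arm holds its last target. There are 200 camera calls.

TASK

Take the orange seam probe out of its wooden block and draw its tip slowly along the inside seam of the blue shelf beam, from below the yellow disc to below the red disc, lightly pressed into the corner so that it touches both the upright web and the floor all the way. Then hang the probe by its black loop on the yellow hook and let go; it may swing a little. Do not ram the beam, drag fast, or disturb the spray can, the red bin and the screwdriver.

Things in the scene. Friction and masses are not known exactly. Their poses are not given: they have to be found in the camera images.
- probe: Upright seam probe, 134 mm, 180 g +-20%. Origin at the tip, z up the probe. Ball tip 6 mm; shank 5.6, above z = 33 mm 8.4 mm thick; dark collar, 24 mm diameter, z = 75 to 80; orange grip 16 x 16 mm, z = 80 to 130, with a black loop on its -x side (see probe_loop). Grip its free +y and -y faces. Stands in the wooden block, collar on the block's top; lift 80 mm to free it.
- probe_tip (a point): Centre of the probe's tip ball (radius 3 mm), at z = 3 mm in the probe's frame
- probe_loop (a point): Peak of the black hanging loop, at (-22, 0, 132) mm in the probe's frame. The loop, of 6 mm bar, lies in the probe's x-z plane; its centre line runs through (x, z) = (-6, 118), (-22, 132), (-38, 118), (-38, 96), (-6, 86) mm
- beam: Blue steel shelf beam, 200 mm of C section, fixed on a wooden packer 100 x 230 x 30 mm. Origin under the packer's centre; y along the beam, open side -x. A top flange roofs over x = 5 to 35 at z = 106 to 110 mm, so the probe must come in from the open side leaning 25 to 45 degrees from vertical, handle towards -x. The beam is old and bent (see web and floor): feel for the seam
- beam_web: The beam's upright web; readings give the beam's frame, not its bend. Nominal inner face x = 30 mm, z = 36 to 106; it is skewed about its middle (y = 0), so that x is off by up to +-3 mm at the discs, the other way at each end; not shown in any reading. Stiff: 1 mm too deep gives 5 to 20 N. The seam is the inner corner of web and floor
- beam_floor: The beam's lower flange (floor); readings give the beam's frame. Nominal top face z = 36 mm, x = -37 to 30; it slopes along y about its middle, so that z is off by up to +-3 mm at the discs; not shown in any reading. With the tip ball in the unbent seam its centre is at x = 27, z = 39 mm. Two 12 mm bolt heads, up to 9 mm high, at (-26, +-85) mm
- mark_start: Yellow disc, 13 mm in diameter, held over the top flange (top at z = 120 mm) by a thin post behind the web, straight above the point of the seam where probing starts, 48 mm from the beam's middle, at either end. Origin at its underside's centre, x = 27, z = 116 mm of the beam
- mark_end: Red disc, same size and mount, straight above the point of the seam where probing ends, 96 mm from the yellow one
- holder: Wooden block 60 x 60 x 85 mm, fixed, with an 11 mm hole from top to bottom in which the probe stands. Origin at the centre of its underside
- hook: Fixed hook stand. Origin on the bench below the arm. Base x = -55 to 95 mm, 90 wide, 10 high; post, 14 mm diameter, at x = 70, top z = 175. Yellow arm, 7 mm bar, runs from the post along -x at z = 170 (centre) to x = -45, where it turns up 10 mm (top z = 183.5). Pass the loop over the turned-up end towards +x, then lower; let go, the probe tips some 20 degrees and hangs clear
- hook_bar (a point): Point on the hook arm's centre line, 30 mm behind the turned-up end, at (-15, 0, 170) mm in the hook's frame
- spray_can: Copper coloured spray can with black cap, 64 mm in diameter, about 190 mm high, standing; origin at its underside. Leave alone
- red_bin: Red open plastic bin 110 x 90 x 55 mm; origin at its underside. Leave alone
- screwdriver: Screwdriver with a green handle lying on the bench between robot and beam, up to 35 mm high; leave alone

How it is judged (in metres and radians):
On the way, in this order (a step that is already met when the one before it is completed fails the run):
1. probe tip in the seam, touching both web and floor, below the yellow disc (contact force between probe and beam_web above 0.2 N and contact force between probe and beam_floor above 0.2 N and x of probe_tip in the frame of beam between 0.02 and 0.034 m and z of probe_tip in the frame of beam between 0.032 and 0.046 m and horizontal distance between probe_tip and mark_start below 0.007 m and horizontal distance between probe_tip and mark_end between 0.091 and 0.101 m).
2. probe tip in the seam, touching both web and floor, 12 mm on from the yellow disc (contact force between probe and beam_web above 0.2 N and contact force between probe and beam_floor above 0.2 N and x of probe_tip in the frame of beam between 0.02 and 0.034 m and z of probe_tip in the frame of beam between 0.032 and 0.046 m and horizontal distance between probe_tip and mark_start between 0.007 and 0.017 m and horizontal distance between probe_tip and mark_end between 0.079 and 0.089 m).
3. probe tip in the seam, touching both web and floor, 24 mm on from the yellow disc (contact force between probe and beam_web above 0.2 N and contact force between probe and beam_floor above 0.2 N and x of probe_tip in the frame of beam between 0.02 and 0.034 m and z of probe_tip in the frame of beam between 0.032 and 0.046 m and horizontal distance between probe_tip and mark_start between 0.019 and 0.029 m and horizontal distance between probe_tip and mark_end between 0.067 and 0.077 m).
4. probe tip in the seam, touching both web and floor, 36 mm on from the yellow disc (contact force between probe and beam_web above 0.2 N and contact force between probe and beam_floor above 0.2 N and x of probe_tip in the frame of beam between 0.02 and 0.034 m and z of probe_tip in the frame of beam between 0.032 and 0.046 m and horizontal distance between probe_tip and mark_start between 0.031 and 0.041 m and horizontal distance between probe_tip and mark_end between 0.055 and 0.065 m).
5. probe tip in the seam, touching both web and floor, 48 mm on from the yellow disc (contact force between probe and beam_web above 0.2 N and contact force between probe and beam_floor above 0.2 N and x of probe_tip in the frame of beam between 0.02 and 0.034 m and z of probe_tip in the frame of beam between 0.032 and 0.046 m and horizontal distance between probe_tip and mark_start between 0.043 and 0.053 m and horizontal distance between probe_tip and mark_end between 0.043 and 0.053 m).
6. probe tip in the seam, touching both web and floor, 60 mm on from the yellow disc (contact force between probe and beam_web above 0.2 N and contact force between probe and beam_floor above 0.2 N and x of probe_tip in the frame of beam between 0.02 and 0.034 m and z of probe_tip in the frame of beam between 0.032 and 0.046 m and horizontal distance between probe_tip and mark_start between 0.055 and 0.065 m and horizontal distance between probe_tip and mark_end between 0.031 and 0.041 m).
7. probe tip in the seam, touching both web and floor, 72 mm on from the yellow disc (contact force between probe and beam_web above 0.2 N and contact force between probe and beam_floor above 0.2 N and x of probe_tip in the frame of beam between 0.02 and 0.034 m and z of probe_tip in the frame of beam between 0.032 and 0.046 m and horizontal distance between probe_tip and mark_start between 0.067 and 0.077 m and horizontal distance between probe_tip and mark_end between 0.019 and 0.029 m).
8. probe tip in the seam, touching both web and floor, 84 mm on from the yellow disc (contact force between probe and beam_web above 0.2 N and contact force between probe and beam_floor above 0.2 N and x of probe_tip in the frame of beam between 0.02 and 0.034 m and z of probe_tip in the frame of beam between 0.032 and 0.046 m and horizontal distance between probe_tip and mark_start between 0.079 and 0.089 m and horizontal distance between probe_tip and mark_end between 0.007 and 0.017 m).
9. probe tip in the seam, touching both web and floor, below the red disc (contact force between probe and beam_web above 0.2 N and contact force between probe and beam_floor above 0.2 N and x of probe_tip in the frame of beam between 0.02 and 0.034 m and z of probe_tip in the frame of beam between 0.032 and 0.046 m and horizontal distance between probe_tip and mark_start between 0.091 and 0.101 m and horizontal distance between probe_tip and mark_end below 0.007 m).
At the end, for the whole second after the job is handed in: The probe hangs by its loop on the hook arm behind the turned-up end (loop peak within 30 mm sideways of the arm, 165 to 195 mm high), tip over 20 mm above the bench, leaning under 57 degrees, swinging under 600 mm/s at the tip; can, bin and screwdriver within 20 mm of their starts (contact force between probe and hook above 0.3 N and height (world z) of probe above 0.02 m and angle between probe's own z axis and vertical below 1 rad and linear speed of probe below 0.6 m/s and x of probe_loop in the frame of hook between -0.045 and 0.065 m and y of probe_loop in the frame of hook between -0.03 and 0.03 m and z of probe_loop in the frame of hook between 0.165 and 0.195 m and distance of each of spray_can, red_bin, screwdriver from where it was at the start of the episode below 0.02 m); the robot touches nothing.
It fails at once if the probe is pressed on the beam with more than 30 N (contact force between probe and beam above 30 N).
It fails at once if the probe is dragged along the web faster than 100 mm/s (contact force between probe and beam_web above 0.2 N and linear speed of probe above 0.1 m/s).
It fails at once if the spray can is shifted more than 20 mm (distance of spray_can from where it was at the start of the episode above 0.02 m).
It fails at once if the red bin is shifted more than 20 mm (distance of red_bin from where it was at the start of the episode above 0.02 m).
It fails at once if the screwdriver is shifted more than 20 mm (distance of screwdriver from where it was at the start of the episode above 0.02 m).
It also fails if it takes over 72 s, if anything falls off the work surface, if the arm or the gripper's body presses on something with over 40 N, if the wrist force passes 120 N, or if a joint passes its speed limit or range.

## Working session

There is one attempt and no reset: what is moved stays moved. The work goes in short steps, Python scripts to look and compute and a shell command to move; the robot and the scene stay as the last step left them, time stands still between calls to the robot, and variables do not carry over. Pictures are saved under pics/ and viewed, at most 10 in all, crops included, and the job is handed in when it is done.

```bash
mkdir -p pics; ls
python3 - <<'E'
from bench import manip, optics
import cv2, pickle
print(manip.get_state())
d={}
for n in("scene","top"):
    c=optics.capture(n); d[n]=c
    cv2.imwrite(f"pics/{n}0.png",c["img"][:,:,::-1]); print({k:v for k,v in c.items() if k!="img"})
pickle.dump(d,open("cap0.pkl","wb"))
E
```

```text
pics
{'t': 0.0, 'joints': array([68.6087276 , 24.44984491,  4.23127504, 92.05129364, -1.95301658,
       63.64229544, -3.84686777]), 'qd': array([-0.11627135, -0.0629425 ,  0.04569351, -0.03743378,  0.09277587,
        0.04331071, -0.03542552]), 'effort': array([ 3.62438936e-05, -9.35834384e+01,  3.66672948e+00, -4.54207313e+01,
       -4.89330129e-02,  2.01272056e-02,  4.13706709e-05]), 'ee_pos': array([ 149.71177754, -657.75342258,  204.78061651]), 'tool_rot': array([-1.79928962e+02,  5.93680417e-03,  1.28218425e+01]), 'wrist_force': array([ 0.08045385,  0.00792527, -0.55925413]), 'ft_torque': array([ 0.01536699,  0.00416262, -0.01742631]), 'finger_force': 0.0, 'width': 93.9698338244714}
{'intrinsics': array([[515.26245322,   0.        , 320.42238132],
       [  0.        , 515.26245322, 242.2260204 ],
       [  0.        ,   0.        ,   1.        ]]), 'eye': array([916.59243777, 605.53899833, 996.51477726]), 'attitude': array([ 39.4203517 ,  -0.98476935, 149.03357705])}
{'intrinsics': array([[479.92149931,   0.        , 323.24513515],
       [  0.        , 479.92149931, 246.66898655],
       [  0.        ,   0.        ,   1.        ]]), 'eye': array([ 436.2617727 ,   12.32003431, 1083.951233  ]), 'attitude': array([  6.51602548,  -1.75499193, -91.70352769])}
```

View pics/scene0.png

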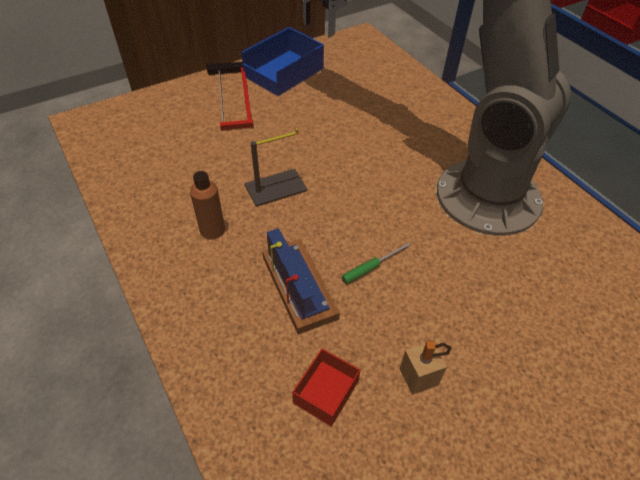

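View pics/top0.png

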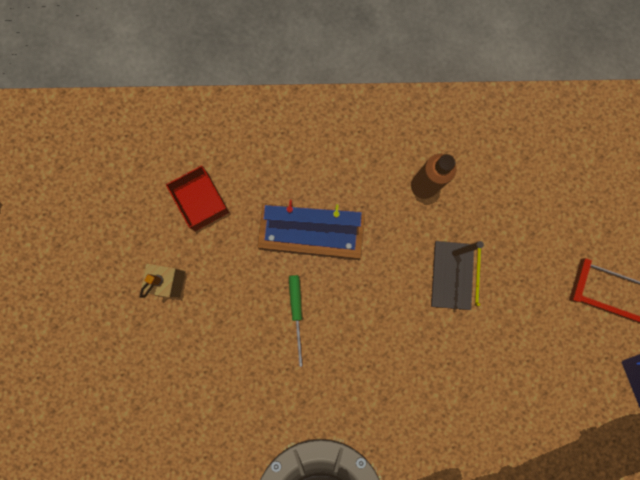

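The overview pictures show the holder with probe (top 150,280), the beam (top 310,232; red disc left at 291,207, yellow disc right at 337,212), the hook (top 480,275) and the screwdriver in front of the beam. I'll enlarge these next.

Run:
```python
import cv2,pickle,numpy as np
d=pickle.load(open("cap0.pkl","rb"))
def crop(n,x,y,w,h,W,H):
    im=cv2.resize(d[n]["img"][y:y+h,x:x+w,::-1],(W,H),interpolation=cv2.INTER_CUBIC); s=W/w
    for u in range((x+9)//10*10,x+w,10):
        X=int((u-x+.5)*s); cv2.line(im,(X,0),(X,6 if u%20 else 12),(255,255,255),1)
        if u%20==0: cv2.putText(im,str(u),(X-10,24),0,.35,(255,255,255),1)
    for v in range((y+9)//10*10,y+h,10):
        Y=int((v-y+.5)*s); cv2.line(im,(0,Y),(6 if v%20 else 12,Y),(255,255,255),1)
        if v%20==0: cv2.putText(im,str(v),(14,Y+4),0,.35,(255,255,255),1)
    return im
a=np.vstack([np.hstack([crop("top",130,255,65,50,390,300),crop("top",425,230,68,50,408,300)]),
 crop("top",250,195,133,50,798,300)])
cv2.imwrite("pics/mt.png",a)
a=np.vstack([np.hstack([crop("scene",395,330,65,50,390,300),crop("scene",240,120,68,50,408,300)]),
 np.hstack([crop("scene",255,225,90,67,403,300),crop("scene",240,160,88,67,395,300)])])
cv2.imwrite("pics/ms.png",a)
```

```text
(no output)
```

View pics/mt.png

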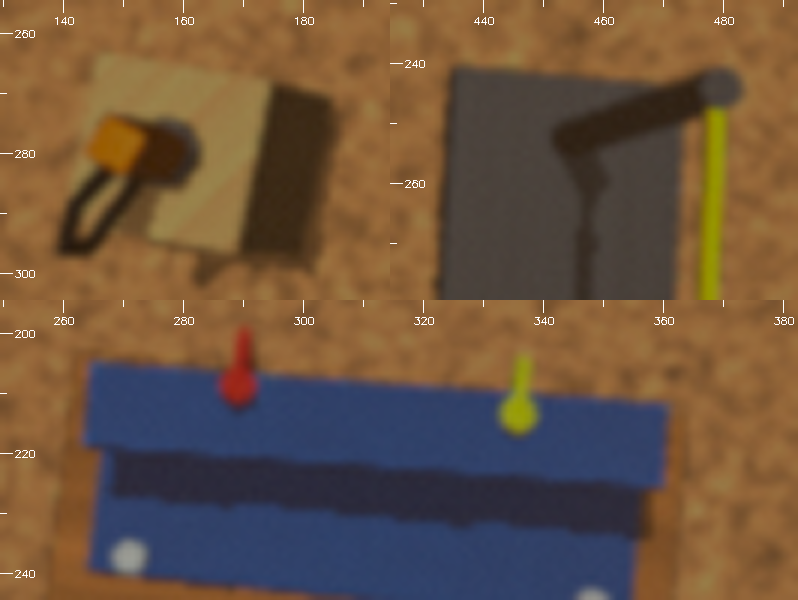

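View pics/ms.png

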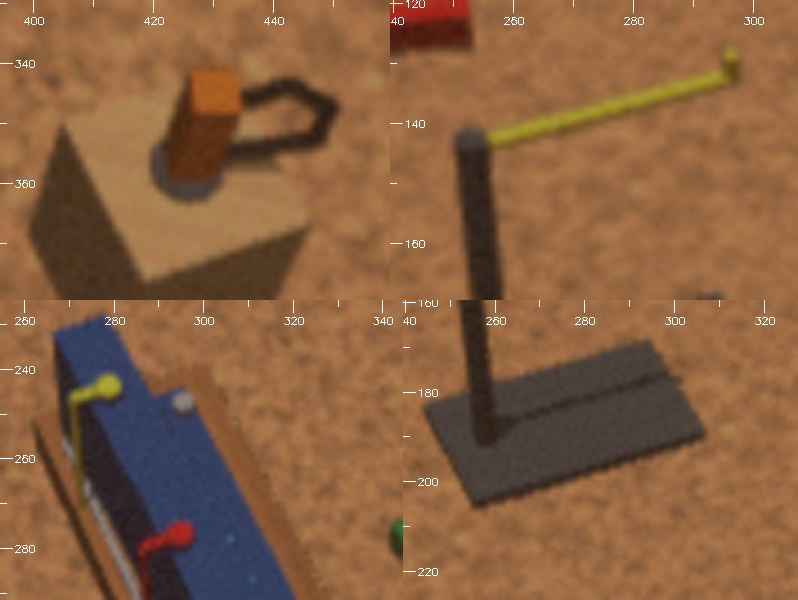

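The crops show these points:
- **Top view:** grip top (149.3,279.2), loop end (141,296), red disc (289,208.7), yellow disc (336,213.2), post top (479.5,244.3).
- **Scene view:** grip top (430.4,344.5), red disc (294.8,276.7), yellow disc (278.5,243.5), post top (253,142.5), hook end top (295.7,128).

```bash
cat > h.py <<'E'
import pickle,numpy as np
from scipy.spatial.transform import Rotation as R
d=pickle.load(open("cap0.pkl","rb"))
def ray(n,p):
    c=d[n];K=c["intrinsics"];v=np.linalg.solve(K,[p[0],p[1],1])
    return np.array(c["eye"]),R.from_euler("xyz",c["attitude"],degrees=True).apply([v[0],-v[1],-v[2]])
def atz(n,p,z):
    e,v=ray(n,p);return (e+v*(z-e[2])/v[2])
def tri(a,b):
    A=0;B=0
    for n,p in(("top",a),("scene",b)):
        e,v=ray(n,p);v=v/np.linalg.norm(v);M=np.eye(3)-np.outer(v,v);A=A+M;B=B+M@e
    return np.linalg.solve(A,B)
def proj(n,P):
    c=d[n];q=R.from_euler("xyz",c["attitude"],degrees=True).inv().apply(np.array(P)-c["eye"])
    q=c["intrinsics"]@[q[0],-q[1],-q[2]];return q[:2]/q[2]
E
python3 - <<'E'
from h import *
np.set_printoptions(precision=1,suppress=True)
for k,a,b,z in [("grip",(149.3,279.2),(430.4,344.5),140),("red",(289,208.7),(294.8,276.7),120),("yel",(336,213.2),(278.5,243.5),120),("post",(479.5,244.3),(253,142.5),175),("hookend",(478,304),(295.7,128),183.5)]:
    print(k,tri(a,b),atz("top",a,z),atz("scene",b,z))
for p in [(146,263.5),(175,268.5),(169.5,296.5)]: print("blk",atz("top",p,85))
for p in [(264.5,205),(361.2,211.5),(360.3,225.8),(263.5,218.7)]: print("fl",atz("top",p,110))
for p in [(271,237),(348.5,245.5)]: print("bolt",atz("top",p,44))
print("loop",atz("top",(141,296),117))
for p in[(435.5,241),(472,243)]:print("hbase",atz("top",p,10))
for p in[(245,183),(295,168.5),(307,189.5),(256,206)]:print("hbase",atz("scene",p,10))
E
```

```text
grip [489.  321.5 135.4] [488.5 320.3 140. ] [491.5 322.9 140. ]
red [625.9  46.9 117.3] [625.1  47.  120. ] [627.   48.3 120. ]
yel [613.8 -48.7 118.7] [613.5 -48.6 120. ] [614.3 -47.7 120. ]
post [ 536.4 -320.6  174.1] [ 535.9 -320.   175. ] [ 537.1 -320.   175. ]
hookend [ 423.  -307.5  182.8] [ 422.1 -306.4  183.5] [ 424.2 -307.7  183.5]
blk [524.1 345.3  85. ]
blk [512.1 285.9  85. ]
blk [454.9 296.8  85. ]
fl [636.   97.4 110. ]
fl [ 617.7 -101.4  110. ]
fl [587.8 -98.4 110. ]
fl [607.5  99.9 110. ]
bolt [578.3  90.2  44. ]
bolt [555.2 -78.4  44. ]
loop [456.9 343.7 117. ]
hbase [ 564.2 -279.8   10. ]
hbase [ 557.5 -363.2   10. ]
hbase [ 555.1 -363.9   10. ]
hbase [ 408.7 -346.6   10. ]
hbase [ 421.2 -257.7   10. ]
hbase [ 567.6 -271.6   10. ]
```

```bash
python3 - <<'E'
from h import *
from scipy.optimize import least_squares as L
np.set_printoptions(precision=2,suppress=True)
f=lambda p,q:np.array([p[0]+np.cos(p[2])*q[0]-np.sin(p[2])*q[1],p[1]+np.sin(p[2])*q[0]+np.cos(p[2])*q[1],q[2]])
obs=[("top",(27,48,120),(289,208.7)),("scene",(27,48,120),(294.8,276.7)),("top",(27,-48,120),(336,213.2)),("scene",(27,-48,120),(278.5,243.5)),
("top",(35,100,110),(264.5,205)),("top",(35,-100,110),(361.2,211.5)),("top",(5,-100,110),(360.3,225.8)),("top",(5,100,110),(263.5,218.7)),("top",(-26,85,44),(271,237)),("top",(-26,-85,44),(348.5,245.5)),("scene",(-26,-85,44),(295.3,247)),("scene",(5,-100,110),(280,228.5))]
g=lambda p:np.concatenate([proj(n,f(p,q))-o for n,q,o in obs])
s=L(g,[592,0,-.12],loss="soft_l1");print(s.x[:2],np.degrees(s.x[2]));print(g(s.x).reshape(-1,2))
print("loop scene",atz("scene",(450,347),117))
E
python3 -m inch '0 0 -.035 0 0 0 1;0 0 -.035 0 0 0 1;0 0 -.035 0 0 0 1;0 0 -.035 0 0 0 1;0 0 -.03 0 0 0 1'
for i in 1; do python3 -m inch '.029 -.0294 0 0 0 0 1;.029 -.0294 0 0 0 0 1;.029 -.0294 0 0 0 0 1;.029 -.0294 0 0 0 0 1;.029 -.0294 0 0 0 0 1'; done
```

```text
[592.73   2.59] -6.4331043603259355
[[-0.15  0.09]
 [ 0.61 -0.77]
 [-0.21 -0.32]
 [-0.04 -0.15]
 [-0.32 -1.3 ]
 [-0.32  0.65]
 [-0.48  0.66]
 [-0.73 -0.66]
 [ 0.12  0.85]
 [ 0.24 -0.98]
 [-0.34 -1.38]
 [-0.75 -1.54]]
loop scene [451.14 338.45 117.  ]
t: 0.52
ee_pos: [149.7, -658.0, 334.5]
tool_rot: [180.0, -0.0, 12.8]
wrist_force: [-0.4, -0.6, 0.1]
width: 94.1
finger_force: 0.0
t: 0.93
ee_pos: [231.8, -525.0, 332.7]
tool_rot: [-180.0, 0.0, 12.8]
wrist_force: [0.5, 0.0, 0.8]
width: 94.2
finger_force: 0.0
```

```bash
python3 -m inch '.029 -.0294 0 0 0 0 1;.029 -.0294 0 0 0 0 1;.029 -.0294 0 0 0 0 1;.029 -.0294 0 0 0 0 1;.029 -.0294 0 0 0 0 1'
python3 -m inch '.029 -.0294 0 0 0 0 1;.029 -.0294 0 0 0 0 1;.029 -.0294 0 0 0 0 1;.029 -.0294 0 0 0 0 1;.029 -.0294 0 0 0 0 1'
python3 -m inch '.029 -.0294 0 0 0 0 1;.029 -.0294 0 0 0 0 1;.029 -.0294 0 0 0 0 1;.029 -.0294 0 0 0 0 1;.029 -.0294 0 0 0 0 1'
python3 -m inch '.029 -.0294 0 0 0 0 1;.029 -.0294 0 0 0 0 1;.029 -.0294 0 0 0 0 1;.029 -.0294 0 0 0 0 1;.029 -.0294 0 0 0 0 1'
python3 - <<'E'
from h import *
from scipy.optimize import least_squares as L
import cv2
np.set_printoptions(precision=2,suppress=True)
f=lambda p,q:np.array([p[0]+np.cos(p[2])*q[0]-np.sin(p[2])*q[1],p[1]+np.sin(p[2])*q[0]+np.cos(p[2])*q[1],q[2]+10])
P=[(0,0,130),(-38,0,118),(-38,0,96),(-22,0,132)]
px={"top":[(149.3,279.2),(140.8,295.2),(144,295.5),(142.5,288.3)],"scene":[(430.4,344.5),(449.7,347.5),(446.8,352.5),(443,344)]}
for n in px:
    s=L(lambda p:np.concatenate([proj(n,f(p,q))-o for q,o in zip(P,px[n])]),[489,321,-.6]);print(n,s.x[:2],np.degrees(s.x[2]),s.fun)
E
```

```text
t: 1.35
ee_pos: [313.3, -393.4, 332.8]
tool_rot: [-180.0, 0.0, 12.8]
wrist_force: [0.9, -0.1, 0.5]
width: 94.0
finger_force: 0.0
t: 1.77
ee_pos: [394.9, -261.8, 332.9]
tool_rot: [-180.0, 0.0, 12.8]
wrist_force: [1.2, 0.2, -0.1]
width: 93.9
finger_force: 0.0
t: 2.18
ee_pos: [476.4, -130.2, 332.9]
tool_rot: [-180.0, 0.0, 12.8]
wrist_force: [-0.1, -0.7, -0.2]
width: 93.9
finger_force: 0.0
t: 2.6
ee_pos: [558.1, 1.3, 332.8]
tool_rot: [-180.0, 0.0, 12.8]
wrist_force: [-0.0, 0.1, -0.6]
width: 93.9
finger_force: 0.0
top [489.25 319.88] -34.11752304174351 [ 0.2  -0.4  -0.46  0.26  0.16  0.09  0.11  0.05]
scene [491.21 323.2 ] -29.398193372929338 [ 0.23  0.06 -0.14 -0.2   0.33  0.3  -0.4  -0.15]
```

```bash
python3 -m inch '0 0 0 0 0 -.1497 1;0 0 0 0 0 -.1497 1;0 0 0 0 0 -.1497 1;0 0 0 0 0 -.1497 1;0 0 0 0 0 -.1497 1' | grep -E "t:|pos|rot"
python3 -m inch '0 0 0 0 0 -.1497 1;0 0 0 0 0 -.1497 1;0 0 0 0 0 -.1497 1;0 0 0 0 0 -.1497 1;0 0 0 0 0 -.1497 1' | grep -E "t:|pos|rot"
python3 -m inch '0 0 0 0 0 -.1497 1;0 0 0 0 0 -.1497 1;0 0 0 0 0 -.1497 1;0 0 0 0 0 -.1497 1;0 0 0 0 0 -.1497 1' | grep -E "t:|pos|rot"
python3 -m inch '0 0 0 0 0 -.1497 1;0 0 0 0 0 -.1497 1;0 0 0 0 0 -.1497 1;0 0 0 0 0 -.1497 1;0 0 0 0 0 -.1497 1' | grep -E "t:|pos|rot"
cat > to.py <<'E'
# usage: to.py x y z [rows]: shift from the measured pose, in tool axes as fractions per row
import sys;from h import *;from bench import manip
a=list(map(float,sys.argv[1:]));s=manip.get_state()
v=R.from_euler("xyz",s["tool_rot"],degrees=True).inv().apply(np.array(a[:3])-s["ee_pos"])/750
print("t",s["t"],"pos",s["ee_pos"].round(1),"rot",s["tool_rot"].round(1),"total",v.round(4),"per row",(v/(a[3] if len(a)>3 else 5)).round(4))
E
python3 to.py 490 321 240 12
```

```text
t: 3.02
ee_pos: [557.5, 0.0, 332.7]
tool_rot: [-180.0, 0.0, 46.8]
t: 3.43
ee_pos: [557.5, -0.0, 332.7]
tool_rot: [-180.0, 0.0, 80.5]
t: 3.85
ee_pos: [557.5, -0.0, 332.7]
tool_rot: [-180.0, -0.0, 114.2]
t: 4.27
ee_pos: [557.5, -0.1, 332.7]
tool_rot: [-180.0, -0.0, 147.9]
t 4.2667 pos [ 5.575e+02 -1.000e-01  3.327e+02] rot [-180.    -0.   147.9] total [0.3038 0.3148 0.1237] per row [0.0253 0.0262 0.0103]
```

```bash
python3 -m inch '.0304 .0315 0 0 0 0 1;.0304 .0315 0 0 0 0 1;.0304 .0315 0 0 0 0 1;.0304 .0315 0 0 0 0 1;.0304 .0315 0 0 0 0 1' | grep -E "t:|pos|rot"
python3 -m inch '.0304 .0315 0 0 0 0 1;.0304 .0315 0 0 0 0 1;.0304 .0315 0 0 0 0 1;.0304 .0315 0 0 0 0 1;.0304 .0315 0 0 0 0 1' | grep -E "t:|pos|rot"
python3 -m inch '0 0 .03 0 0 0 1;0 0 .03 0 0 0 1;0 0 .03 0 0 0 1;0 0 .03 0 0 0 1;0 0 0 0 0 0 1' | grep -E "t:|pos|rot"
python3 to.py 490 321 99
```

```text
t: 4.68
ee_pos: [524.2, 162.0, 332.9]
tool_rot: [-180.0, 0.0, 147.5]
t: 5.1
ee_pos: [491.4, 322.9, 332.8]
tool_rot: [-180.0, 0.0, 147.5]
t: 5.52
ee_pos: [490.6, 320.2, 239.0]
tool_rot: [-179.7, -0.1, 147.6]
t 5.5167 pos [490.6 320.2 239. ] rot [-1.797e+02 -1.000e-01  1.476e+02] total [0.0008 0.0014 0.1866] per row [0.0002 0.0003 0.0373]
```

```bash
python3 -m inch '0 0 .03 0 0 0 1;0 0 .03 0 0 0 1;0 0 .03 0 0 0 1;0 0 .03 0 0 0 1;0 0 .03 0 0 0 1' | grep -E "t:|pos|rot|wri"
python3 -m inch '0 0 .025 0 0 0 1;0 0 .01 0 0 0 1;0 0 0 0 0 0 1;0 0 0 0 0 0 1;0 0 0 0 0 0 1' | grep -E "t:|pos|rot|wri"
python3 to.py 490 321 99
python3 - <<'E'
from bench import optics
import cv2,numpy as np
a=optics.capture("top")["img"][240:315,110:210,::-1];b=optics.capture("scene")["img"][280:380,360:493,::-1]
cv2.imwrite("pics/g.png",np.vstack([cv2.resize(a,(400,300)),cv2.resize(b,(400,300))]))
E
```

```text
t: 5.93
ee_pos: [492.6, 321.8, 130.7]
tool_rot: [180.0, 0.0, 147.5]
wrist_force: [1.0, -0.7, -0.4]
t: 6.35
ee_pos: [492.7, 322.3, 105.8]
tool_rot: [179.9, 0.0, 147.5]
wrist_force: [-0.5, -0.4, -0.9]
t 6.35 pos [492.7 322.3 105.8] rot [179.9   0.  147.5] total [ 0.0021 -0.0034  0.0091] per row [ 0.0004 -0.0007  0.0018]
```

View pics/g.png

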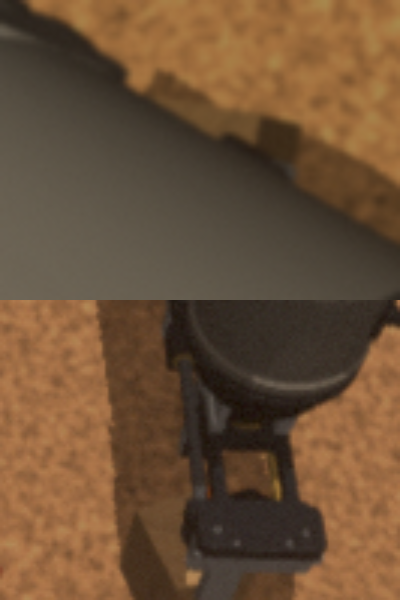

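The arm hides most of the view: the fingers straddle the grip over the block with no visible collision. I'll nudge to the estimate and close.

```bash
python3 -m inch '.002 -.003 .009 0 0 0 1;0 0 0 0 0 0 1;0 0 0 0 0 0 .5;0 0 0 0 0 0 0;0 0 0 0 0 0 0' 30
python3 -m inch '0 0 0 0 0 0 0;0 0 0 0 0 0 0;0 0 0 0 0 0 0;0 0 0 0 0 0 0;0 0 0 0 0 0 0' 60
python3 to.py 490 321 99
```

```text
t: 6.87
ee_pos: [489.6, 320.7, 97.6]
tool_rot: [180.0, 0.0, 147.6]
wrist_force: [0.0, -0.0, -0.2]
width: 77.5
finger_force: 0.0
t: 7.28
ee_pos: [489.5, 320.7, 97.5]
tool_rot: [180.0, -0.0, 147.6]
wrist_force: [0.1, -0.6, -0.5]
width: 43.8
finger_force: 0.0
t 7.2833 pos [489.5 320.7  97.5] rot [180.   -0.  147.6] total [-0.0003  0.0007 -0.002 ] per row [-0.0001  0.0001 -0.0004]
```

```bash
python3 -m inch '0 0 0 0 0 0 0;0 0 0 0 0 0 0;0 0 0 0 0 0 0;0 0 0 0 0 0 0;0 0 0 0 0 0 0' 60
python3 -m inch '0 0 0 0 0 0 0;0 0 0 0 0 0 0;0 0 0 0 0 0 0;0 0 0 0 0 0 0;0 0 0 0 0 0 0' 60
python3 - <<'E'
from bench import manip
s=manip.get_state();print({k:s[k] for k in("ee_pos","tool_rot","ft_torque")})
E
```

```text
t: 7.7
ee_pos: [489.6, 320.7, 97.5]
tool_rot: [180.0, 0.0, 147.6]
wrist_force: [1.4, 0.5, -0.2]
width: 15.8
finger_force: 60.0
t: 8.12
ee_pos: [489.6, 320.7, 97.5]
tool_rot: [180.0, -0.0, 147.5]
wrist_force: [0.3, 0.7, 0.5]
width: 15.8
finger_force: 60.0
{'ee_pos': array([489.57458355, 320.67607096,  97.53599335]), 'tool_rot': array([ 1.79992725e+02, -3.50775301e-03,  1.47549044e+02]), 'ft_torque': array([ 0.09345778, -0.2038388 , -0.02768163])}
```

```bash
python3 -m inch '0 0 -.01 0 0 0 0;0 0 -.02 0 0 0 0;0 0 -.02 0 0 0 0;0 0 -.02 0 0 0 0;0 0 -.02 0 0 0 0' 60
python3 -m inch '0 0 -.025 0 0 0 0;0 0 -.025 0 0 0 0;0 0 -.025 0 0 0 0;0 0 -.012 0 0 0 0;0 0 0 0 0 0 0' 60
python3 -m inch '0 0 0 0 0 .1434 0;0 0 0 0 0 .1434 0;0 0 0 0 0 .1434 0;0 0 0 0 0 .1434 0;0 0 0 0 0 .1434 0' 60
python3 -m inch '0 0 0 0 0 .1434 0;0 0 0 0 0 .1434 0;0 0 0 0 0 .1434 0;0 0 0 0 0 .1434 0;0 0 0 0 0 .1434 0' 60
python3 to.py 514.5 -35.7 225 12
```

```text
t: 8.53
ee_pos: [489.7, 320.8, 167.3]
tool_rot: [180.0, 0.0, 147.6]
wrist_force: [1.1, -0.1, -0.9]
width: 15.4
finger_force: 60.0
t: 8.95
ee_pos: [490.3, 321.3, 233.1]
tool_rot: [179.8, 0.1, 147.5]
wrist_force: [0.2, -0.1, -1.2]
width: 15.2
finger_force: 60.0
t: 9.37
ee_pos: [489.3, 320.2, 229.5]
tool_rot: [-179.9, 0.0, 115.0]
wrist_force: [0.6, 0.6, -1.5]
width: 15.6
finger_force: 60.0
t: 9.78
ee_pos: [489.2, 320.2, 229.4]
tool_rot: [-179.9, 0.0, 82.7]
wrist_force: [0.4, 0.2, -1.6]
width: 15.8
finger_force: 60.0
t 9.7833 pos [489.2 320.2 229.4] rot [-179.9    0.    82.7] total [-0.4664  0.0938  0.0062] per row [-0.0389  0.0078  0.0005]
```

```bash
python3 -m inch '-.031 .006 0 0 0 0 0;-.031 .006 0 0 0 0 0;-.031 .006 0 0 0 0 0;-.031 .006 0 0 0 0 0;-.031 .006 0 0 0 0 0' 60 | grep pos
python3 -m inch '-.031 .006 0 0 0 0 0;-.031 .006 0 0 0 0 0;-.031 .006 0 0 0 0 0;-.031 .006 0 0 0 0 0;-.031 .006 0 0 0 0 0' 60 | grep pos
python3 -m inch '-.031 .006 0 0 0 0 0;-.031 .006 0 0 0 0 0;-.031 .006 0 0 0 0 0;-.031 .006 0 0 0 0 0;0 0 0 0 0 0 0' 60 | grep pos
python3 -m inch '0 0 0 -.12 0 0 0;0 0 0 -.12 0 0 0;0 0 0 -.12 0 0 0;0 0 0 -.12 0 0 0;0 0 0 -.12 0 0 0' 60
python3 -m inch '0 0 0 -.12 0 0 0;0 0 0 -.058 0 0 0;0 0 0 0 0 0 0;0 0 0 0 0 0 0;0 0 0 0 0 0 0' 60
python3 to.py 514.5 -35.7 199
python3 - <<'E'
from bench import optics
import cv2,numpy as np
a=optics.capture("top")["img"][170:290,240:400,::-1];b=optics.capture("scene")["img"][160:340,220:460,::-1]
cv2.imwrite("pics/p.png",np.hstack([cv2.resize(a,(400,300)),cv2.resize(b,(400,300))]))
E
```

```text
ee_pos: [497.3, 201.1, 229.5]
ee_pos: [505.4, 83.0, 229.6]
ee_pos: [512.1, -15.0, 229.3]
t: 11.45
ee_pos: [512.0, -9.9, 230.1]
tool_rot: [152.8, -0.0, 83.0]
wrist_force: [1.4, -0.1, -1.8]
width: 15.7
finger_force: 60.0
t: 11.87
ee_pos: [513.1, -10.1, 230.5]
tool_rot: [145.1, -0.0, 83.0]
wrist_force: [-0.7, 0.5, -1.9]
width: 16.1
finger_force: 60.0
t 11.8667 pos [513.1 -10.1 230.5] rot [145.1  -0.   83. ] total [-0.0336 -0.0191  0.038 ] per row [-0.0067 -0.0038  0.0076]
```

View pics/p.png

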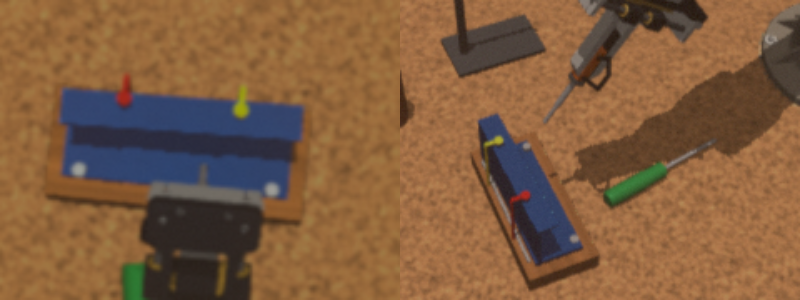

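The picture shows the probe held straight in line with the tool. The tip is at top crop (203,165) and scene crop (145,122), in front of the beam and clear of it.

```bash
python3 - <<'E'
from h import *
print(tri((321.0,236.2),(307,233)), proj("top",[562.5,-16.2,159]),proj("scene",[562.5,-16.2,159]))
E
python3 to.py 514.5 -35.7 129 10
```

```text
[561.43534569 -15.10387613 157.62775204] [321.40291048 235.76804449] [306.06526493 232.38935214]
t 11.9667 pos [513.3  -9.9 230.6] rot [ 1.45e+02 -1.00e-01  8.30e+01] total [-0.034  -0.0729  0.1142] per row [-0.0034 -0.0073  0.0114]
```

```bash
python3 -m inch '-.0034 -.0073 .0114 0 0 0 0;-.0034 -.0073 .0114 0 0 0 0;-.0034 -.0073 .0114 0 0 0 0;-.0034 -.0073 .0114 0 0 0 0;-.0034 -.0073 .0114 0 0 0 0' 60
python3 -m inch '-.0034 -.0073 .0114 0 0 0 0;-.0034 -.0073 .0114 0 0 0 0;-.0034 -.0073 .0114 0 0 0 0;-.0034 -.0073 .0114 0 0 0 0;-.0034 -.0073 .0114 0 0 0 0' 60
cat > b.py <<'E'
# ball centre in the beam's frame, wrist force in beam axes; optional target ball x y z (beam) -> tool-axis fractions
import sys;from h import *;from bench import manip
np.set_printoptions(precision=4,suppress=True)
s=manip.get_state();T=R.from_euler("xyz",s["tool_rot"],degrees=True);B=R.from_euler("z",-7,degrees=True)
b=B.inv().apply(s["ee_pos"]+T.apply([0,0,84.5])-[593.25,2.94,0])
print("t",round(s["t"],2),"ball",b.round(2),"F",B.inv().apply(s["wrist_force"]).round(1),"M",s["ft_torque"].round(2),"rot",s["tool_rot"].round(1))
if len(sys.argv)>3:
    print("frac",T.inv().apply(B.apply(np.array(list(map(float,sys.argv[1:4])))-b))/750)
E
for i in 1; do python3 -m inch '0 0 0 0 0 0 0;0 0 0 0 0 0 0;0 0 0 0 0 0 0;0 0 0 0 0 0 0;0 0 0 0 0 0 0' 60; done
python3 b.py 15 -47.5 50
```

```text
t: 12.38
ee_pos: [513.8, -22.9, 179.3]
tool_rot: [145.0, -0.1, 83.0]
wrist_force: [1.1, -0.7, -1.8]
width: 15.6
finger_force: 60.0
t: 12.8
ee_pos: [514.4, -35.1, 129.8]
tool_rot: [145.0, 0.0, 83.1]
wrist_force: [-1.2, 0.5, -2.5]
width: 15.4
finger_force: 60.0
t: 13.22
ee_pos: [513.7, -35.6, 130.6]
tool_rot: [145.0, 0.1, 83.0]
wrist_force: [-0.1, 0.5, -1.8]
width: 15.9
finger_force: 60.0
t 13.22 ball [-25.83 -48.    61.33] F [-0.2  0.5 -1.8] M [0.02 0.68 0.02] rot [145.    0.1  83. ]
frac [0.0007 0.0359 0.0436]
```

```bash
python3 -m inch '.0002 .0045 .0055 0 0 0 0;0 .0045 .0055 0 0 0 0;0 .0045 .0055 0 0 0 0;0 .0045 .0055 0 0 0 0;0 .0045 .0055 0 0 0 0' 60 | grep wrist
python3 -m inch '.0002 .0045 .0055 0 0 0 0;0 .0045 .0055 0 0 0 0;0 .0045 .0055 0 0 0 0;0 0 0 0 0 0 0;0 0 0 0 0 0 0' 60 | grep wrist
python3 b.py 15 -47.5 44
python3 -m inch '0 -.0008 .0011 0 0 0 0;0 -.0008 .0011 0 0 0 0;0 -.0008 .0011 0 0 0 0;0 -.0008 .0011 0 0 0 0;0 -.0008 .0011 0 0 0 0' 60 | grep wrist
python3 b.py
```

```text
wrist_force: [-0.1, -0.4, -2.6]
wrist_force: [0.0, 0.1, -1.4]
t 14.05 ball [ 14.73 -47.75  48.77] F [ 0.   0.1 -1.4] M [ 0.08  0.7  -0.06] rot [145.1   0.   83. ]
frac [ 0.0003 -0.0033  0.0054]
wrist_force: [0.2, 0.5, -2.3]
t 14.47 ball [ 14.59 -47.97  43.94] F [ 0.1  0.6 -2.3] M [0.06 0.7  0.  ] rot [145.1   0.1  83. ]
```

Still free at ball z 44. I'll feel downward in 0.5 mm rows.

```bash
python3 -m inch '0 -.0004 .00055 0 0 0 0;0 -.0004 .00055 0 0 0 0;0 -.0004 .00055 0 0 0 0;0 0 0 0 0 0 0;0 0 0 0 0 0 0' 60 | grep wrist
python3 b.py
python3 -m inch '0 -.0004 .00055 0 0 0 0;0 -.0004 .00055 0 0 0 0;0 0 0 0 0 0 0;0 0 0 0 0 0 0;0 0 0 0 0 0 0' 60 | grep wrist
python3 b.py
```

```text
wrist_force: [-0.0, -0.6, -2.7]
t 14.88 ball [ 14.6  -47.89  42.41] F [ 0.1 -0.6 -2.7] M [ 0.08  0.69 -0.03] rot [145.1   0.1  83. ]
wrist_force: [0.0, -0.2, -1.8]
t 15.3 ball [ 14.58 -47.91  41.41] F [ 0.1 -0.2 -1.8] M [ 0.05  0.69 -0.  ] rot [145.1   0.1  83. ]
```

```bash
python3 -m inch '0 -.0004 .00055 0 0 0 0;0 -.0004 .00055 0 0 0 0;0 0 0 0 0 0 0;0 0 0 0 0 0 0;0 0 0 0 0 0 0' 60 | grep wrist
python3 b.py | tee o; grep -q 'xx' o || python3 -m inch '0 -.0004 .00055 0 0 0 0;0 0 0 0 0 0 0;0 0 0 0 0 0 0;0 0 0 0 0 0 0;0 0 0 0 0 0 0' 60 | grep wrist
python3 b.py
```

```text
wrist_force: [-1.2, -0.4, -0.8]
t 15.72 ball [ 14.56 -47.87  40.39] F [-1.2 -0.6 -0.8] M [ 0.03  0.66 -0.01] rot [145.1   0.1  83. ]
wrist_force: [0.1, -0.5, -1.5]
t 16.13 ball [ 14.61 -47.91  39.92] F [ 0.1 -0.5 -1.5] M [0.08 0.68 0.02] rot [145.1   0.1  83. ]
```

```bash
python3 -m inch '0 -.0004 .00055 0 0 0 0;0 0 0 0 0 0 0;0 -.0004 .00055 0 0 0 0;0 0 0 0 0 0 0;0 0 0 0 0 0 0' 60 | grep wrist
python3 b.py 
python3 -m inch '0 -.0004 .00055 0 0 0 0;0 0 0 0 0 0 0;0 0 0 0 0 0 0;0 0 0 0 0 0 0;0 0 0 0 0 0 0' 60 | grep wrist
python3 b.py
```

```text
wrist_force: [0.5, -0.3, -2.3]
t 16.55 ball [ 14.52 -47.93  38.81] F [ 0.6 -0.2 -2.3] M [ 0.08  0.69 -0.01] rot [145.1   0.1  83. ]
wrist_force: [0.5, -0.6, -1.2]
t 16.97 ball [ 14.52 -47.91  38.36] F [ 0.6 -0.6 -1.2] M [0.02 0.74 0.01] rot [145.1   0.1  83. ]
```

```bash
python3 -m inch '0 -.0004 .00055 0 0 0 0;0 0 0 0 0 0 0;0 0 0 0 0 0 0;0 0 0 0 0 0 0;0 0 0 0 0 0 0' 60 | grep wrist
python3 b.py 
python3 -m inch '0 -.0004 .00055 0 0 0 0;0 0 0 0 0 0 0;0 0 0 0 0 0 0;0 0 0 0 0 0 0;0 0 0 0 0 0 0' 60 | grep wrist
python3 b.py
```

```text
wrist_force: [-0.5, -0.3, -2.1]
t 17.38 ball [ 14.52 -47.91  37.84] F [-0.4 -0.4 -2.1] M [ 0.04  0.69 -0.04] rot [145.1   0.1  83. ]
wrist_force: [-0.3, -0.1, -1.1]
t 17.8 ball [ 14.52 -47.93  37.34] F [-0.3 -0.2 -1.1] M [ 0.02  0.7  -0.01] rot [145.1   0.1  83. ]
```

```bash
python3 -m inch '0 -.0004 .00055 0 0 0 0;0 0 0 0 0 0 0;0 0 0 0 0 0 0;0 0 0 0 0 0 0;0 0 0 0 0 0 0' 60 | grep wrist
python3 b.py 
python3 -m inch '0 -.0004 .00055 0 0 0 0;0 0 0 0 0 0 0;0 0 0 0 0 0 0;0 0 0 0 0 0 0;0 0 0 0 0 0 0' 60 | grep wrist
python3 b.py
```

```text
wrist_force: [-0.4, -0.4, 1.7]
t 18.22 ball [ 14.61 -47.91  36.95] F [-0.4 -0.4  1.7] M [-0.07  0.38  0.04] rot [145.1   0.1  83. ]
wrist_force: [-3.8, 0.8, 6.4]
t 18.63 ball [ 14.73 -47.9   36.59] F [-3.9  0.4  6.4] M [-0.12  0.21 -0.05] rot [145.    0.1  83. ]
```

```bash
python3 -m inch '0 .0004 -.00055 0 0 0 0;0 .0022 .0015 0 0 0 0;0 .0022 .0015 0 0 0 0;0 .0022 .0015 0 0 0 0;0 0 0 0 0 0 0' 60 | grep wrist
python3 b.py 
python3 -m inch '0 .0011 .0008 0 0 0 0;0 .0011 .0008 0 0 0 0;0 .0011 .0008 0 0 0 0;0 0 0 0 0 0 0;0 0 0 0 0 0 0' 60 | grep wrist
python3 b.py
```

```text
wrist_force: [0.0, 0.6, 0.8]
t 19.05 ball [ 21.12 -47.92  37.03] F [-0.1  0.6  0.8] M [-0.09  0.08 -0.02] rot [145.   0.  83.]
wrist_force: [1.7, 0.1, 0.5]
t 19.47 ball [ 23.85 -47.91  36.98] F [1.6 0.3 0.5] M [-0.08 -0.01  0.  ] rot [145.    0.1  83. ]
```

```bash
python3 -m inch '0 .0011 .0008 0 0 0 0;0 0 0 0 0 0 0;0 .0005 .0004 0 0 0 0;0 0 0 0 0 0 0;0 0 0 0 0 0 0' 60 | grep wrist
python3 b.py 
python3 -m inch '0 .0005 .0004 0 0 0 0;0 0 0 0 0 0 0;0 .0005 .0004 0 0 0 0;0 0 0 0 0 0 0;0 0 0 0 0 0 0' 60 | grep wrist
python3 b.py
```

```text
wrist_force: [-0.1, 0.1, 1.2]
t 19.88 ball [ 25.12 -47.91  36.84] F [-0.1  0.1  1.2] M [-0.06  0.01 -0.01] rot [145.1   0.1  83. ]
wrist_force: [-1.4, 0.3, 2.9]
t 20.3 ball [ 26.13 -47.93  36.81] F [-1.4  0.1  2.9] M [-0.02  0.03  0.04] rot [145.1   0.1  83. ]
```

```bash
python3 -m inch '0 .0005 .0004 0 0 0 0;0 0 0 0 0 0 0;0 .0005 .0004 0 0 0 0;0 0 0 0 0 0 0;0 0 0 0 0 0 0' 60 | grep wrist
python3 b.py 
python3 -m inch '0 .0005 .0004 0 0 0 0;0 0 0 0 0 0 0;0 0 0 0 0 0 0;0 0 0 0 0 0 0;0 0 0 0 0 0 0' 60 | grep wrist
python3 b.py
```

```text
wrist_force: [-1.0, 0.5, 3.3]
t 20.72 ball [ 27.09 -47.94  36.72] F [-1.1  0.3  3.3] M [-0.02 -0.01  0.02] rot [145.1   0.1  83. ]
wrist_force: [-1.3, 0.3, 4.1]
t 21.13 ball [ 27.55 -47.91  36.69] F [-1.3  0.1  4.1] M [-0.05 -0.1   0.03] rot [145.1   0.1  83. ]
```

```bash
python3 -m inch '0 .0005 .0004 0 0 0 0;0 0 0 0 0 0 0;0 0 0 0 0 0 0;0 0 0 0 0 0 0;0 0 0 0 0 0 0' 60 | grep wrist
python3 b.py 
python3 -m inch '0 .0005 .0004 0 0 0 0;0 0 0 0 0 0 0;0 0 0 0 0 0 0;0 0 0 0 0 0 0;0 0 0 0 0 0 0' 60 | grep wrist
python3 b.py
```

```text
wrist_force: [-2.0, -0.4, 5.6]
t 21.55 ball [ 28.   -47.9   36.64] F [-1.9 -0.7  5.6] M [-0.07 -0.09 -0.01] rot [145.1   0.1  83. ]
wrist_force: [-4.7, 0.9, 8.2]
t 21.97 ball [ 28.27 -47.88  36.55] F [-4.8  0.3  8.2] M [-0.07  0.18  0.01] rot [145.1   0.1  83. ]
```

Both faces are touched at the yellow disc: web at about 28.1, floor at about 37.2. Now I'll ease the floor load slightly and start the drag.

```bash
python3 -m inch '0 .0002 -.0003 0 0 0 0;0 0 0 0 0 0 0;0 0 0 0 0 0 0;0 0 0 0 0 0 0;0 0 0 0 0 0 0' 60 | grep wrist
python3 b.py 
python3 -m inch '.0016 0 -.00008 0 0 0 0;.0016 0 -.00008 0 0 0 0;.0016 0 -.00008 0 0 0 0;.0016 0 -.00008 0 0 0 0;.0016 0 -.00008 0 0 0 0' 60 | grep wrist
python3 b.py
```

```text
wrist_force: [-3.4, 0.7, 4.2]
t 22.38 ball [ 28.27 -47.91  36.73] F [-3.4  0.3  4.2] M [-0.04  0.5  -0.01] rot [145.1   0.1  83. ]
wrist_force: [-3.1, -4.5, 3.3]
t 22.8 ball [ 28.19 -43.33  36.94] F [-2.5 -4.9  3.3] M [-1.35  0.57 -0.93] rot [145.1   0.1  82.9]
```

```bash
python3 -m inch '.0016 0 -.00008 0 0 0 0;.0016 0 -.00008 0 0 0 0;.0016 0 -.00008 0 0 0 0;.0016 0 -.00008 0 0 0 0;.0016 0 -.00008 0 0 0 0' 60 | grep wrist
python3 b.py
```

```text
wrist_force: [-2.0, -4.0, 3.1]
t 23.22 ball [ 27.99 -37.2   37.15] F [-1.5 -4.2  3.1] M [-1.26  0.58 -0.89] rot [145.1   0.1  82.9]
```

```bash
python3 -m inch '.0016 .0002 .00006 0 0 0 0;.0016 0 -.00008 0 0 0 0;.0016 0 -.00008 0 0 0 0;.0016 0 -.00008 0 0 0 0;.0016 0 -.00008 0 0 0 0' 60 | grep wrist
python3 b.py
python3 - <<'E'
from bench import optics
import cv2,numpy as np
a=optics.capture("top")["img"][170:290,240:400,::-1];b=optics.capture("scene")["img"][180:300,240:400,::-1]
cv2.imwrite("pics/q.png",np.hstack([cv2.resize(a,(400,300)),cv2.resize(b,(400,300))]))
E
```

```text
wrist_force: [-3.6, -5.3, 2.5]
t 23.63 ball [ 27.95 -31.5   37.36] F [-2.9 -5.7  2.5] M [-1.44  0.74 -1.  ] rot [145.1   0.1  82.9]
```

View pics/q.png

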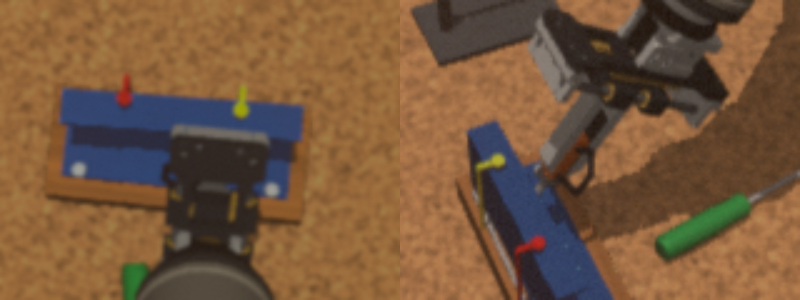

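The tip is hidden under the flange. The probe still looks in line with the fingers in the scene crop at (570,165). I'll continue the drag.

```bash
python3 -m inch '.0016 0 -.00007 0 0 0 0;.0016 0 -.00007 0 0 0 0;.0016 0 -.00007 0 0 0 0;.0016 0 -.00007 0 0 0 0;.0016 0 -.00007 0 0 0 0' 60 | grep wrist
python3 b.py
python3 -m inch '.0016 0 -.00007 0 0 0 0;.0016 0 -.00007 0 0 0 0;.0016 0 -.00007 0 0 0 0;.0016 0 -.00007 0 0 0 0;.0016 0 -.00007 0 0 0 0' 60 | grep wrist
python3 b.py
```

```text
wrist_force: [-3.8, -5.9, 3.7]
t 24.15 ball [ 27.78 -25.16  37.55] F [-3.1 -6.3  3.7] M [-1.4   0.77 -1.03] rot [145.1   0.1  82.9]
wrist_force: [-4.0, -5.1, 3.6]
t 24.57 ball [ 27.63 -19.19  37.76] F [-3.3 -5.6  3.6] M [-1.43  0.79 -1.01] rot [145.1   0.1  82.9]
```

Steady: web about 3 N, floor about 5.5 N.

```bash
python3 -m inch '.0016 0 -.00007 0 0 0 0;.0016 0 -.00007 0 0 0 0;.0016 0 -.00007 0 0 0 0;.0016 0 -.00007 0 0 0 0;.0016 0 -.00007 0 0 0 0' 60 | grep wrist
python3 b.py
python3 -m inch '.0016 0 -.00007 0 0 0 0;.0016 0 -.00007 0 0 0 0;.0016 0 -.00007 0 0 0 0;.0016 0 -.00007 0 0 0 0;.0016 0 -.00007 0 0 0 0' 60 | grep wrist
python3 b.py
```

```text
wrist_force: [-4.7, -4.5, 3.7]
t 24.98 ball [ 27.52 -13.14  37.99] F [-4.1 -5.1  3.7] M [-1.43  0.77 -1.03] rot [145.1   0.1  82.9]
wrist_force: [-3.5, -4.7, 2.8]
t 25.4 ball [27.3  -7.16 38.14] F [-2.9 -5.1  2.8] M [-1.43  0.83 -1.03] rot [145.1   0.1  82.9]
```

```bash
python3 -m inch '.0016 0 -.00007 0 0 0 0;.0016 0 -.00007 0 0 0 0;.0016 0 -.00007 0 0 0 0;.0016 0 -.00007 0 0 0 0;.0016 0 -.00007 0 0 0 0' 60 | grep wrist
python3 b.py
```

```text
wrist_force: [-3.2, -4.6, 4.4]
t 25.82 ball [27.16 -1.14 38.36] F [-2.6 -5.   4.4] M [-1.43  0.81 -1.03] rot [145.1   0.1  82.9]
```

```bash
python3 -m inch '.0016 0 -.00007 0 0 0 0;.0016 0 -.00007 0 0 0 0;.0016 0 -.00007 0 0 0 0;.0016 0 -.00007 0 0 0 0;.0016 0 -.00007 0 0 0 0' 60 | grep wrist
python3 b.py
python3 -m inch '.0016 0 -.00007 0 0 0 0;.0016 0 -.00007 0 0 0 0;.0016 0 -.00007 0 0 0 0;.0016 0 -.00007 0 0 0 0;.0016 0 -.00007 0 0 0 0' 60 | grep wrist
python3 b.py
```

```text
wrist_force: [-4.0, -5.2, 3.5]
t 26.23 ball [27.    4.87 38.56] F [-3.3 -5.6  3.5] M [-1.39  0.75 -1.  ] rot [145.1   0.1  82.9]
wrist_force: [-4.1, -4.0, 3.7]
t 26.65 ball [26.86 10.87 38.77] F [-3.6 -4.5  3.7] M [-1.33  0.78 -1.06] rot [145.1   0.1  82.9]
```

```bash
python3 -m inch '.0016 0 -.00007 0 0 0 0;.0016 0 -.00007 0 0 0 0;.0016 0 -.00007 0 0 0 0;.0016 0 -.00007 0 0 0 0;.0016 0 -.00007 0 0 0 0' 60 | grep wrist
python3 b.py
python3 -m inch '.0016 0 -.00007 0 0 0 0;.0016 0 -.00007 0 0 0 0;.0016 0 -.00007 0 0 0 0;.0016 0 -.00007 0 0 0 0;.0016 0 -.00007 0 0 0 0' 60 | grep wrist
python3 b.py
```

```text
wrist_force: [-2.8, -4.8, 4.1]
t 27.07 ball [26.72 16.85 38.99] F [-2.1 -5.1  4.1] M [-1.42  0.77 -1.06] rot [145.1   0.1  82.9]
wrist_force: [-3.9, -5.8, 4.3]
t 27.48 ball [26.57 22.89 39.19] F [-3.1 -6.2  4.3] M [-1.41  0.77 -1.03] rot [145.1   0.1  82.9]
```

```bash
python3 -m inch '.0016 0 -.00007 0 0 0 0;.0016 0 -.00007 0 0 0 0;.0016 0 -.00007 0 0 0 0;.0016 0 -.00007 0 0 0 0;.0016 0 -.00007 0 0 0 0' 60 | grep wrist
python3 b.py
python3 -m inch '.0016 0 -.00007 0 0 0 0;.0016 0 -.00007 0 0 0 0;.0016 0 -.00007 0 0 0 0;.0016 0 -.00007 0 0 0 0;.0016 0 -.00007 0 0 0 0' 60 | grep wrist
python3 b.py
```

```text
wrist_force: [-3.5, -5.0, 3.1]
t 27.9 ball [26.39 28.87 39.39] F [-2.8 -5.4  3.1] M [-1.39  0.73 -0.98] rot [145.1   0.1  82.9]
wrist_force: [-4.7, -5.0, 3.1]
t 28.32 ball [26.23 34.87 39.56] F [-4.1 -5.5  3.1] M [-1.35  0.73 -1.01] rot [145.1   0.1  82.9]
```

```bash
python3 -m inch '.0016 0 -.00007 0 0 0 0;.0016 0 -.00007 0 0 0 0;.0016 0 -.00007 0 0 0 0;.0016 0 -.00007 0 0 0 0;.0016 0 -.00007 0 0 0 0' 60 | grep wrist
python3 b.py
python3 -m inch '.0016 0 -.00007 0 0 0 0;.0016 0 -.00007 0 0 0 0;.0016 0 -.00007 0 0 0 0;.0016 0 -.00007 0 0 0 0;.0016 0 -.00007 0 0 0 0' 60 | grep wrist
python3 b.py
```

```text
wrist_force: [-3.5, -4.5, 3.1]
t 28.73 ball [26.11 40.82 39.77] F [-2.9 -4.9  3.1] M [-1.42  0.73 -1.03] rot [145.1   0.1  82.9]
wrist_force: [-4.6, -4.7, 3.8]
t 29.15 ball [25.94 46.86 39.96] F [-4.  -5.2  3.8] M [-1.42  0.74 -1.05] rot [145.1   0.1  82.9]
```

```bash
python3 -m inch '.0016 0 -.00007 0 0 0 0;.0016 0 -.00007 0 0 0 0;.0016 0 -.00007 0 0 0 0;.0016 0 -.00007 0 0 0 0;.0016 0 -.00007 0 0 0 0' 60 | grep wrist
python3 b.py
python3 -m inch '0 0 0 0 0 0 0;0 0 0 0 0 0 0;0 -.0005 -.0008 0 0 0 0;0 -.0005 -.0008 0 0 0 0;0 -.0005 -.0008 0 0 0 0' 60 | grep wrist
python3 b.py
python3 -m inch '0 -.001 -.003 0 0 0 0;0 -.003 -.004 0 0 0 0;0 -.006 -.006 0 0 0 0;0 -.008 -.006 0 0 0 0;0 -.01 -.007 0 0 0 0' 60 | grep wrist
python3 b.py -40 51 65
```

```text
wrist_force: [-3.6, -4.1, 4.0]
t 29.57 ball [25.79 52.88 40.18] F [-3.1 -4.5  4. ] M [-1.42  0.68 -1.  ] rot [145.1   0.1  82.9]
wrist_force: [0.0, 0.1, -2.0]
t 29.98 ball [23.82 54.59 41.28] F [ 0.   0.2 -2. ] M [-0.01  0.68 -0.02] rot [145.1   0.   83.1]
wrist_force: [-0.8, 0.7, -2.2]
t 30.4 ball [-5.12 54.07 45.4 ] F [-0.9  0.6 -2.2] M [ 0.11  0.69 -0.06] rot [145.1   0.1  83. ]
frac [-0.0041 -0.0232 -0.0481]
```

```bash
python3 -m inch '0 -.005 -.0097 0 0 0 0;0 -.005 -.0097 0 0 0 0;0 -.005 -.0097 0 0 0 0;0 -.005 -.0097 0 0 0 0;0 -.005 -.0097 0 0 0 0' 60 | grep pos
python3 -m inch '0 .014 -.02 0 0 0 0;0 .014 -.02 0 0 0 0;0 .014 -.02 0 0 0 0;0 .014 -.02 0 0 0 0;0 .014 -.02 0 0 0 0' 60 | grep pos
python3 -m inch '0 0 0 .12 0 0 0;0 0 0 .12 0 0 0;0 0 0 .12 0 0 0;0 0 0 .12 0 0 0;0 0 0 .12 0 0 0' 60 | grep pos
python3 -m inch '0 0 0 .12 0 0 0;0 0 0 .058 0 -.011 0;0 0 0 0 0 0 0;0 0 0 0 0 0 0;0 0 0 0 0 0 0' 60
python3 to.py 380.6 -324.5 230 15
```

```text
ee_pos: [510.8, 67.7, 134.2]
ee_pos: [510.9, 66.9, 218.7]
ee_pos: [511.1, 67.3, 218.9]
t: 32.07
ee_pos: [510.6, 67.2, 217.6]
tool_rot: [-179.9, 0.2, 83.5]
wrist_force: [0.3, 0.6, -2.3]
width: 16.0
finger_force: 60.0
t 32.0667 pos [510.6  67.2 217.6] rot [-179.9    0.2   83.5] total [-0.5386 -0.1128 -0.0146] per row [-0.0359 -0.0075 -0.001 ]
```

```bash
python3 -m inch '-.027 -.0056 -.0008 0 0 0 0;-.027 -.0056 -.0008 0 0 0 0;-.027 -.0056 -.0008 0 0 0 0;-.027 -.0056 -.0008 0 0 0 0;-.027 -.0056 -.0008 0 0 0 0' 60 | grep pos
python3 -m inch '-.027 -.0056 -.0008 0 0 0 0;-.027 -.0056 -.0008 0 0 0 0;-.027 -.0056 -.0008 0 0 0 0;-.027 -.0056 -.0008 0 0 0 0;-.027 -.0056 -.0008 0 0 0 0' 60 | grep pos
python3 -m inch '-.027 -.0056 -.0008 0 0 0 0;-.027 -.0056 -.0008 0 0 0 0;-.027 -.0056 -.0008 0 0 0 0;-.027 -.0056 -.0008 0 0 0 0;-.027 -.0056 -.0008 0 0 0 0' 60 | grep pos
python3 -m inch '-.027 -.0056 0 0 0 0 0;-.027 -.0056 0 0 0 0 0;-.027 -.0056 0 0 0 0 0;-.027 -.0056 0 0 0 0 0;-.02 -.005 0 0 0 0 0' 60 | grep pos
python3 -m inch '0 0 0 0 0 0 0;0 0 0 0 0 0 0;0 0 0 0 0 0 0;0 0 0 0 0 0 0;0 0 0 0 0 0 0' 60
python3 to.py 380.6 -324.5 150.5 5
```

```text
ee_pos: [477.7, -32.1, 221.3]
ee_pos: [445.3, -130.3, 224.8]
ee_pos: [413.0, -228.3, 228.2]
ee_pos: [381.4, -321.8, 228.6]
t: 34.15
ee_pos: [382.8, -320.0, 228.2]
tool_rot: [-179.8, 0.2, 83.5]
wrist_force: [0.7, 0.0, -1.0]
width: 15.6
finger_force: 60.0
t 34.15 pos [ 382.8 -320.   228.2] rot [-179.8    0.2   83.5] total [-0.0059 -0.002   0.1037] per row [-0.0012 -0.0004  0.0207]
```

```bash
python3 -m inch '-.0012 -.0004 .0207 0 0 0 0;-.0012 -.0004 .0207 0 0 0 0;-.0012 -.0004 .0207 0 0 0 0;-.0012 -.0004 .0207 0 0 0 0;-.0012 -.0004 .0207 0 0 0 0' 60 | grep pos
python3 -m inch '0 0 0 0 0 0 0;0 0 0 0 0 0 0;0 0 0 0 0 0 0;0 0 0 0 0 0 0;0 0 0 0 0 0 0' 60
python3 to.py 380.6 -324.5 150.5 5
python3 - <<'E'
from bench import optics
import cv2,numpy as np
a=optics.capture("top")["img"][225:345,420:580,::-1];b=optics.capture("scene")["img"][100:220,220:380,::-1]
cv2.imwrite("pics/k.png",np.hstack([cv2.resize(a,(400,300)),cv2.resize(b,(400,300))]))
E
```

```text
ee_pos: [380.5, -324.8, 149.8]
t: 34.98
ee_pos: [380.7, -325.5, 151.2]
tool_rot: [-179.9, 0.2, 83.4]
wrist_force: [-0.1, 0.1, -1.5]
width: 15.6
finger_force: 60.0
t 34.9833 pos [ 380.7 -325.5  151.2] rot [-179.9    0.2   83.4] total [ 0.0014 -0.0003  0.001 ] per row [ 0.0003 -0.0001  0.0002]
```

View pics/k.png

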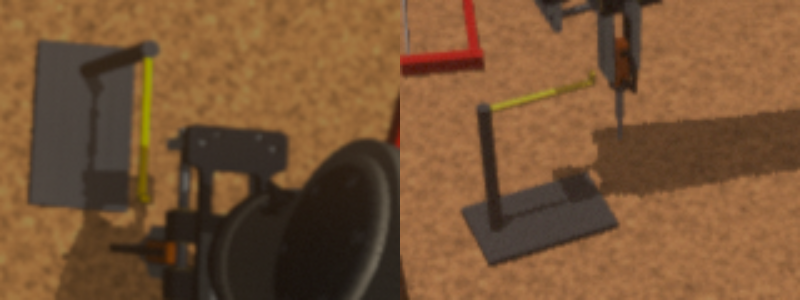

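The top crop shows the loop spanning columns 110–150 at row 250 and the hook end at (144,200). I'll check these against the projection of the expected geometry.

Run:
```python
from h import *
from bench import manip
np.set_printoptions(precision=1,suppress=True)
s=manip.get_state();T=R.from_euler("xyz",s["tool_rot"],degrees=True)
for k,q in dict(gripTop=(0,130),peak=(-22,132),c1=(-38,118),c2=(-38,96),tip=(0,3)).items():
    P=s["ee_pos"]+T.apply([-q[0],0,-(q[1]-87.5)]);a=proj("top",P);b=proj("scene",P)
    print(k,P,(a-[420,225])*2.5,(b-[220,100])*2.5)
O=np.array([467.5,-312.3,0]);H=R.from_euler("z",-6.5,degrees=True)
for q in((-45,0,183.5),(-45,0,170),(70,0,175)):
    P=O+H.apply(q);print(q,P,(proj("top",P)-[420,225])*2.5,(proj("scene",P)-[220,100])*2.5)
print("tool in hook",H.inv().apply(s["ee_pos"]-O))
```

```text
gripTop [ 380.6 -325.3  193.4] [178.6 253.1] [218.2  39. ]
peak [ 383.1 -303.5  195.3] [150.2 250.7] [227.   49.9]
c1 [ 384.9 -287.6  181.3] [122.5 248.1] [233.4  70.5]
c2 [ 384.9 -287.7  159.3] [113.1 246.8] [233.3  87.9]
tip [ 380.2 -325.8   66.4] [122.3 245.9] [218.6 135. ]
(-45, 0, 183.5) [ 422.8 -307.2  183.5] [146.  196.5] [190.8  69.8]
(-45, 0, 170) [ 422.8 -307.2  170. ] [139.7 196.4] [191.   80.6]
(70, 0, 175) [ 537.1 -320.2  175. ] [149.   46.8] [ 82.5 106.1]
tool in hook [-85.  -23.  150.9]
```

Prediction and picture agree: loop peak about 1 mm off the arm line, height 63 within the 55–72 window. Now I'll slide the loop over the hook end.

```bash
python3 -m inch '.0012 .009 0 0 0 0 0;0 .009 0 0 0 0 0;0 .009 0 0 0 0 0;0 .009 0 0 0 0 0;0 .009 0 0 0 0 0' 60 | grep -E "pos|wrist"
python3 -m inch '0 .009 0 0 0 0 0;0 .009 0 0 0 0 0;0 .009 0 0 0 0 0;0 .009 0 0 0 0 0;0 .009 0 0 0 0 0' 60 | grep -E "pos|wrist"
python3 -m inch '0 0 .0035 0 0 0 0;0 0 .0035 0 0 0 0;0 0 .0035 0 0 0 0;0 0 .0035 0 0 0 0;0 0 .0035 0 0 0 0' 60 | grep -E "pos|wrist"
```

```text
ee_pos: [414.9, -328.3, 150.2]
wrist_force: [-0.1, -0.3, -1.3]
ee_pos: [448.1, -332.2, 150.1]
wrist_force: [-0.2, 0.7, -1.1]
ee_pos: [447.0, -332.3, 136.7]
wrist_force: [0.0, -0.4, -1.7]
```

```bash
python3 -m inch '0 0 .0013 0 0 0 0;0 0 .0013 0 0 0 0;0 0 .0013 0 0 0 0;0 0 0 0 0 0 0;0 0 0 0 0 0 0' 60 | grep -E "pos|wrist"
python3 -m inch '0 0 .0013 0 0 0 0;0 0 0 0 0 0 0;0 0 0 0 0 0 0;0 0 0 0 0 0 0;0 0 0 0 0 0 0' 60 | grep -E "pos|wrist"
```

```text
ee_pos: [447.7, -333.1, 134.6]
wrist_force: [0.1, -5.0, 2.9]
ee_pos: [448.0, -333.4, 134.0]
wrist_force: [0.6, -6.8, 7.0]
```

```bash
python3 -m inch '0 0 -.0012 0 0 0 0;-.0015 0 0 0 0 0 0;-.0015 0 0 0 0 0 0;0 0 0 0 0 0 0;0 0 0 0 0 0 0' 60 | grep -E "pos|wrist"
python3 -m inch '0 0 .0013 0 0 0 0;0 0 .001 0 0 0 0;0 0 0 0 0 0 0;0 0 0 0 0 0 0;0 0 0 0 0 0 0' 60 | grep -E "pos|wrist"
```

```text
ee_pos: [447.0, -334.3, 133.9]
wrist_force: [-0.5, -0.2, 0.3]
ee_pos: [447.5, -334.4, 133.1]
wrist_force: [-2.9, 0.9, 15.7]
```

```bash
python3 -m inch '0 0 -.0013 0 0 0 0;0 0 0 0 0 0 0;0 0 0 0 0 0 0;0 0 0 0 0 0 0;0 0 0 0 0 0 0' 60 | grep -E "pos|wrist"
python3 -m inch '0 0 0 0 0 0 .25;0 0 0 0 0 0 .3;0 0 0 0 0 0 .4;0 0 0 0 0 0 .5;0 0 0 0 0 0 .6' 10
python3 -m inch '0 0 0 0 0 0 .8;0 0 0 0 0 0 .8;0 0 0 0 0 0 .8;0 0 0 0 0 0 .8;0 0 0 0 0 0 .8' 10
python3 -m inch '0 0 0 0 0 0 .8;0 0 0 0 0 0 .8;0 0 0 0 0 0 .8;0 0 0 0 0 0 .8;0 0 0 0 0 0 .8' 10
```

```text
ee_pos: [447.3, -334.4, 133.5]
wrist_force: [-1.4, 0.4, 7.3]
t: 38.83
ee_pos: [447.0, -334.3, 133.1]
tool_rot: [-179.8, 0.2, 83.4]
wrist_force: [-0.6, 0.0, 0.3]
width: 44.9
finger_force: 0.0
t: 39.25
ee_pos: [447.1, -334.4, 133.3]
tool_rot: [-179.8, 0.2, 83.4]
wrist_force: [0.7, -0.5, -0.5]
width: 74.7
finger_force: 0.0
t: 39.67
ee_pos: [447.1, -334.4, 133.3]
tool_rot: [-179.8, 0.2, 83.4]
wrist_force: [0.0, -0.0, -0.1]
width: 75.0
finger_force: 0.0
```

Released with no residual force. I'll retract upward slowly, watching the force.

```bash
python3 -m inch '0 0 -.01 0 0 0 .8;0 0 -.01 0 0 0 .8;0 0 -.01 0 0 0 .8;0 0 -.015 0 0 0 .8;0 0 -.015 0 0 0 .8' 10 | grep -E "pos|wrist"
python3 -m inch '0 0 -.02 0 0 0 .8;0 0 -.02 0 0 0 .8;0 0 -.02 0 0 0 .8;0 0 -.02 0 0 0 .8;0 0 -.02 0 0 0 .8' 10 | grep -E "pos|wrist"
python3 -m inch '-.02 0 -.01 0 0 0 .8;-.02 0 -.01 0 0 0 .8;-.02 0 0 0 0 0 .8;-.02 0 0 0 0 0 .8;-.02 0 0 0 0 0 .8' 10 | grep -E "pos|wrist"
python3 -m inch '0 0 0 0 0 0 .8;0 0 0 0 0 0 .8;0 0 0 0 0 0 .8;0 0 0 0 0 0 .8;0 0 0 0 0 0 .8' 10 | grep -E "t:|wrist"
python3 - <<'E'
from bench import optics
import cv2,numpy as np
a=optics.capture("top")["img"][225:345,420:580,::-1];b=optics.capture("scene")["img"][100:220,220:380,::-1]
cv2.imwrite("pics/z.png",np.hstack([cv2.resize(a,(400,300)),cv2.resize(b,(400,300))]))
E
```

```text
ee_pos: [447.3, -334.3, 179.6]
wrist_force: [-0.7, 0.1, 0.2]
ee_pos: [447.6, -334.0, 255.2]
wrist_force: [0.2, -0.3, -0.3]
ee_pos: [438.6, -409.8, 268.5]
wrist_force: [0.6, 0.6, -0.3]
t: 41.33
tool_rot: [-179.8, 0.2, 83.5]
wrist_force: [-0.9, -0.5, -0.0]
```

View pics/z.png

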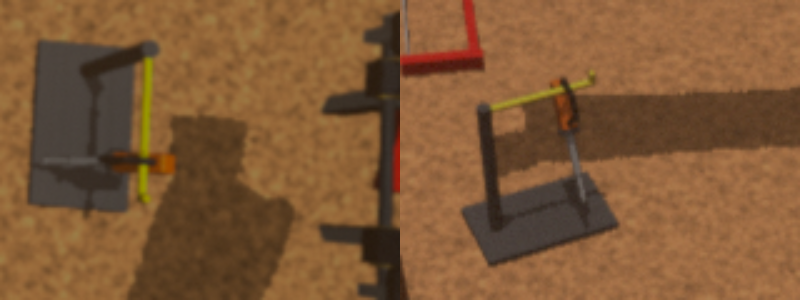

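The probe hangs by its loop on the yellow arm behind the turned-up end (scene crop 565,100; top crop 140,162), and the gripper is clear. I'll let the swing settle for about a second, then hand in.

```bash
python3 -m inch '0 0 0 0 0 0 .8;0 0 0 0 0 0 .8;0 0 0 0 0 0 .8;0 0 0 0 0 0 .8;0 0 0 0 0 0 .8' | grep t:
python3 -m inch '0 0 0 0 0 0 .8;0 0 0 0 0 0 .8;0 0 0 0 0 0 .8;0 0 0 0 0 0 .8;0 0 0 0 0 0 .8' | grep t:
python3 -c "
from bench import manip
print(manip.hand_in())"
```

```text
t: 41.85
tool_rot: [-179.8, 0.2, 83.4]
t: 42.27
tool_rot: [-179.8, 0.2, 83.4]
the job is handed in; nothing more can be done
None
```

I drew the probe along the seam from the yellow to the red disc with light contact on web and floor at every reading, hung it on the hook, and handed the job in at about 42 s; no verdict came back.

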